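# Move the row of leather punches to the aluminium rack in reverse order

### The arm

A 7-joint arm with a two-finger parallel gripper is mounted at the origin on the work surface. World frame = base frame: x ahead of the robot, y to its left, z up, the work surface at z = 0. Lengths are in m, angles in rad, forces in N, time in s.
With the tool pointing down it reaches from about 0.425 to 0.925 m from the base axis. Payload 6.8 kg.
Tool frame: the origin (TCP) lies on the centre line of the jaws, within the pads' length; the fingertips stand 19 mm ahead of it and the grasp point (between the pads) is the TCP; z points along the fingers, y is the line along which they close (so a half turn about z gives the same grasp; the last joint's range is limited). The gripper opens to 85 mm and grips with 20 to 120 N. Pads are 22 mm wide; open, the fingers measure 114 mm over their backs; the gripper's body (76 mm by 85 mm) begins 54 mm behind the grasp point. The pads swing forward as they close: fully open they stand 13 mm farther back than shut.
Start: joints at [1.015, 0.477, 0.022, 1.555, -0.011, 1.109, -0.083], TCP at [0.292, -0.608, 0.25] pointing down, gripper open.
Joint ranges: [-2.96, 2.96], [-0.34, 2.1], [-1.41, 1.46], [0.24, 2.44], [-1.37, 4.51], [0.17, 1.92], [-2.96, 2.96]. Speed limits (rad/s): [2.39, 2.39, 3.14, 3.14, 3.14, 3.14, 3.14].

### API

Orientations are given as a rotation vector (axis times angle).
In Python, from bench import r gives the robot as it stands. The module is installed in compiled form; this text tells all that it offers.
- The arm moves only by the tool arm_command, never from a script. Its argument "rows" is a list of rows, each an object of numbers: "fingers": the opening, from -1 (shut) to 1 (fully open); "x", "y", "z": the shift along the tool's x, y, z in m; "ax", "ay", "az": the turn, a rotation vector about the tool's x, y, z in degrees. In form: [{"fingers": .., "x": .., "y": .., "z": .., "ax": .., "ay": .., "az": ..}, ...]. A call has 1 to 10 rows; each row shifts and turns the commanded pose from where the row before left it, along the tool's axes as they then stand; what a row does not reach is not made up. A row lasts 1/12 s, in which the tool goes at most 41.7 mm and 7.16 degrees, less where a joint would pass 70% of its speed; a pose out of reach is approached as far as the arm can. A call is refused whole if a number of a shift passes 0.0417 or a number of a turn 7.16, either way. A call with a gripper value outside its range is refused whole. The fingers move at their own pace and stop on an object; "grip_force" is the grip in N (left out, the last holds). Time passes only in rows, so rows that do not move let the fingers close. It gives the time, the measured TCP pose, the force, the opening and the grip force at its end, in the units of the state.
- r.get_obs(): the state, without advancing time (a new reading comes with each control period).
- r.grab_frame(name): name is "side" or "top"; returns a dict with "frame" (400x640x3 uint8, red, green, blue), "depth" (400x640 float32, m along the optical axis (not along the pixel's ray), 0 where there is no reading), "K" (3x3 intrinsics, pixels), "world_from_camera" (4x4, takes a point from camera to world coordinates). Camera axes: x right, y down, z forward; pixel columns grow to the right and rows downward; lengths in m; the calibration is good to about 2 mm. A picture is of the moment at which its call begins.
- r.hand_in(): hands the job in; it is judged then, once.
The state is a dict: "clock": time; "joints": joint angles; "qvel": joint speeds; "tau": joint torques, N m; "tcp_pos": TCP position; "orientation": TCP orientation; "contact_force": force on the tool from outside, world axes, zero at the start; "moment": the same for the moment, N m; "grip_width": finger opening in m; "gripper_force": force on a finger pad.
Only numpy, scipy, OpenCV 4.12 (cv2) and the standard library are available. Lean on these libraries where they do the work, as an engineer would, in place of code of your own. Each camera call takes 0.05 s, during which the arm holds its last target. There are 200 camera calls.

### The job

The colleague across the bench needs the four leather punches: move them from the cups on the wooden board into the aluminium rack, one to a pocket, in the reverse of the order in which they stand now, so that, as the robot sees it, the punch at the left end of the wooden board ends at the right end of the aluminium rack, and so on along the row. Set each one down gently, standing upright on its cutting head on the pocket's floor, and do not knock any of them over.

Things in the scene. Friction and masses are not known exactly. Their poses are not given: they have to be found in the camera images.
- punch_small: Small round arch punch, dark steel: round head 26 mm in diameter, 90 mm tall in all, about 0.14 kg. Origin: centre of its underside, z up. It stands on its head (22 mm tall); an open arch above narrows to a smooth round shank, 17 mm in diameter, on the z axis, from 52 mm above the underside to the flat top: grip it there, from above. At the start it stands in cup_small.
- punch_square: Square arch punch, dark steel: square head 31 x 31 mm, 100 mm tall in all, about 0.20 kg. Origin: centre of its underside, z up. It stands on its head (22 mm tall); an open arch above narrows to a smooth round shank, 17 mm in diameter, on the z axis, from 52 mm above the underside to the flat top: grip it there, from above. At the start it stands in cup_square.
- punch_oval: Oval strap-end punch, dark steel: oblong head 26 mm (x) by 40 mm (y), 110 mm tall in all, about 0.22 kg. Origin: centre of its underside, z up. It stands on its head (22 mm tall); an open arch above narrows to a smooth round shank, 17 mm in diameter, on the z axis, from 52 mm above the underside to the flat top: grip it there, from above. At the start it stands in cup_oval.
- punch_round: Large round arch punch, dark steel: round head 38 mm in diameter, 120 mm tall in all, about 0.28 kg. Origin: centre of its underside, z up. It stands on its head (22 mm tall); an open arch above narrows to a smooth round shank, 17 mm in diameter, on the z axis, from 52 mm above the underside to the flat top: grip it there, from above. At the start it stands in cup_round.
- cup_small: Grey square plastic cup fixed on the wooden rack; the small punch stands in it at the start. 56 x 56 mm, 16 mm tall, walls and floor 3 mm. Origin: centre of its underside, 12 mm above the table; axes as those of the wooden rack. The four cups are alike; their places in the row are shuffled between starts, but a cup never moves during the work.
- cup_square: Grey square plastic cup fixed on the wooden rack; the square punch stands in it at the start. 56 x 56 mm, 16 mm tall, walls and floor 3 mm. Origin: centre of its underside, 12 mm above the table; axes as those of the wooden rack. The four cups are alike; their places in the row are shuffled between starts, but a cup never moves during the work.
- cup_oval: Grey square plastic cup fixed on the wooden rack; the oval punch stands in it at the start. 56 x 56 mm, 16 mm tall, walls and floor 3 mm. Origin: centre of its underside, 12 mm above the table; axes as those of the wooden rack. The four cups are alike; their places in the row are shuffled between starts, but a cup never moves during the work.
- cup_round: Grey square plastic cup fixed on the wooden rack; the round punch stands in it at the start. 56 x 56 mm, 16 mm tall, walls and floor 3 mm. Origin: centre of its underside, 12 mm above the table; axes as those of the wooden rack. The four cups are alike; their places in the row are shuffled between starts, but a cup never moves during the work.
- wood_rack: Fixed dark wooden board 84 mm (x) by 256 mm (y), 12 mm thick, lying flat, that carries the row of four cups, their centres at y = -90, -30, +30 and +90 mm, x = 0. Origin: centre of its underside, on the table; y runs along the row towards the left as the robot sees it, turned by up to 20 degrees; x points away from the robot.
- alu_rack: Fixed low aluminium tray 64 mm (x) by 244 mm (y), 28 mm tall: a row of four open pockets 56 x 56 mm, 18 mm deep, centres at y = -90, -30, +30, +90 mm, x = 0; pocket floors 10 mm above the underside. Origin: centre of its underside, on the table; axes as for the wooden rack, but with a yaw of its own. Either rack may be on the left. Loose cartons up to 20 mm tall lie beside both racks.
There are look-alikes about, which are no part of the job. What is shaped like the punch_square but orange is not meant.

How it is judged:
By the outcome, as a careful person would: the job done as asked, in the order asked, and still so for the second after the job is handed in, with the robot touching nothing.
It also fails if it takes over 106 s, if anything falls off the work surface, if the arm or the gripper's body presses on something with over 40 N, if the wrist force passes 120 N, or if a joint passes its speed limit or range.

## Working session

There is one attempt and no reset: what is moved stays moved. The work goes in short steps, Python scripts to look and compute and a tool call to move; the robot and the scene stay as the last step left them, time stands still between calls to the robot, and variables do not carry over. Pictures are saved under pics/ and viewed, at most 14 in all, crops included, and the job is handed in when it is done.

Besides the shell and the picture viewer there is one more tool, called as a command line: name --argument value ..., lists and objects as JSON in quotes. arm_command: Moves the arm, as the interface text tells. Its arguments: {"type":"object","properties":{"rows":{"type":"array"},"grip_force":{"type":"number"}},"required":["rows"]}

```bash
mkdir -p pics; python3 - <<'E'
from bench import r
import cv2,numpy as np
o=r.get_obs();print({k:np.round(v,3) for k,v in o.items()})
for n in("top","side"):
    f=r.grab_frame(n);cv2.imwrite(f"pics/{n}0.png",f["frame"][:,:,::-1]);np.savez(f"{n}0.npz",**f)
    print(n,f["K"],f["world_from_camera"].round(3))
E
```

```text
{'clock': np.float64(0.0), 'joints': array([ 1.015,  0.478,  0.022,  1.556, -0.012,  1.109, -0.083]), 'qvel': array([-0.001, -0.001, -0.   ,  0.001,  0.   , -0.001, -0.   ]), 'tau': array([-0.0000e+00, -5.9644e+01,  1.6080e+00, -2.8120e+01,  1.2000e-02,
        9.0000e-03, -0.0000e+00]), 'tcp_pos': array([ 0.292, -0.608,  0.249]), 'orientation': array([-3.062e+00, -6.970e-01,  1.000e-03]), 'contact_force': array([-0.208,  0.125,  0.192]), 'moment': array([-0.037,  0.016,  0.007]), 'gripper_force': np.float64(0.0), 'grip_width': np.float64(0.085)}
top [[460.5736804    0.         323.34472171]
 [  0.         460.5736804  201.88009482]
 [  0.           0.           1.        ]] [[-0.026 -0.985  0.173  0.411]
 [-1.     0.023 -0.019 -0.002]
 [ 0.015 -0.173 -0.985  1.025]
 [ 0.     0.     0.     1.   ]]
side [[443.78805825   0.         320.25945908]
 [  0.         443.78805825 192.62891143]
 [  0.           0.           1.        ]] [[ 0.792 -0.356  0.496  0.189]
 [-0.61  -0.454  0.649 -0.519]
 [-0.006 -0.817 -0.577  0.489]
 [ 0.     0.     0.     1.   ]]
```

View pics/top0.png

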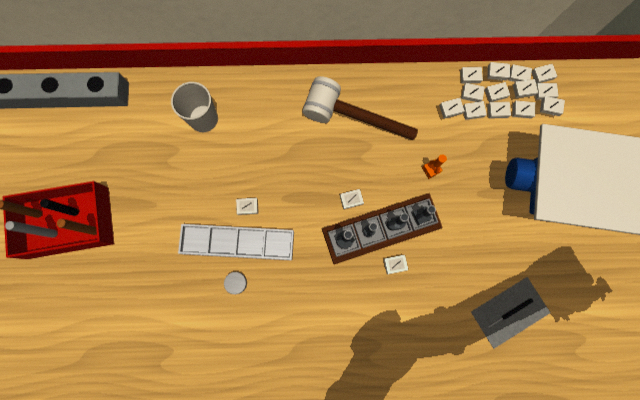

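View pics/side0.png

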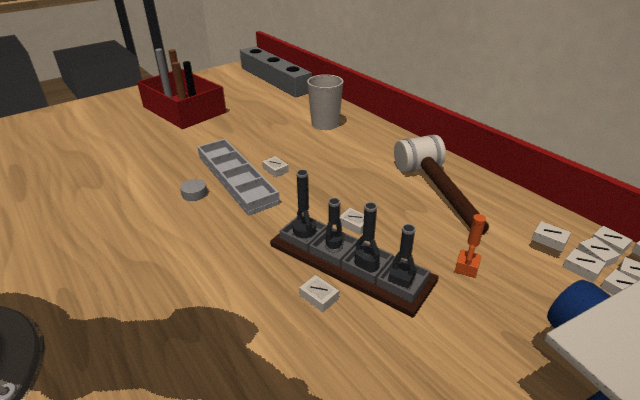

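The top view shows the alu rack on the left at about (237,242) and the wooden board at (382,228). Left to right, the punches are round (345,238), small (370,228), oval (398,220) and square (424,210). The orange decoy at (435,165) is not part of the job. The side view confirms the heights and the order.

```bash
cat > h.py <<'E'
import numpy as np,cv2
def ray(f,uv,z):
    uv=np.atleast_2d(uv).astype(float);K=f["K"];T=f["world_from_camera"]
    d=np.c_[(uv[:,0]-K[0,2])/K[0,0],(uv[:,1]-K[1,2])/K[1,1],np.ones(len(uv))]@T[:3,:3].T
    return T[:3,3]+d*((z-T[2,3])/d[:,2])[:,None]
def cloud(f):
    v,u=np.mgrid[:400,:640];K=f["K"];T=f["world_from_camera"];d=f["depth"]
    p=np.stack([(u-K[0,2])/K[0,0]*d,(v-K[1,2])/K[1,1]*d,d],-1)
    return p@T[:3,:3].T+T[:3,3]
def rect(P):
    (c,s,a)=cv2.minAreaRect((P[:,:2]*1000).astype(np.float32));b=cv2.boxPoints((c,s,a))
    e=max((b[1]-b[0],b[2]-b[1]),key=np.linalg.norm);e=e*np.sign(e[1])
    return np.round(c,1),np.round(s,1),np.degrees(np.arctan2(-e[0],e[1])).round(2)
E
python3 - <<'E'
from h import *
f=dict(np.load("top0.npz"));im=f["frame"];hsv=cv2.cvtColor(im,cv2.COLOR_RGB2HSV);P=cloud(f)
def big(m,box):
    k=np.zeros(m.shape,np.uint8);x0,y0,x1,y1=box;k[y0:y1,x0:x1]=m[y0:y1,x0:x1]*255
    k=cv2.morphologyEx(k,cv2.MORPH_CLOSE,np.ones((5,5)))
    c=max(cv2.findContours(k,cv2.RETR_EXTERNAL,2)[0],key=cv2.contourArea);return cv2.convexHull(c)[:,0]
print("alu",rect(ray(f,big(hsv[...,1]<60,(170,216,302,268)),.028)), "expect 244x64")
w=big(hsv[...,2]<110,(312,185,450,270));print("wood",rect(ray(f,w,.012)),"expect 256x84")
for n in("top","side"):
    g=dict(np.load(n+"0.npz"));P=cloud(g);V=g["frame"].max(2)
    m=((P[...,2]>.080)&(P[...,2]<.16)&(V<130)&(np.abs(P[...,0]-.43)<.12)&(np.abs(P[...,1]+.13)<.16)&(g["depth"]>0)).astype(np.uint8)
    nn,l,s,c=cv2.connectedComponentsWithStats(m)
    for i in range(1,nn):
        if s[i,4]>8:
            q=P[l==i];t=q[q[:,2]>q[:,2].max()-.008];print(n,c[i].round(),s[i,4],"zmax",q[:,2].max().round(4),"mean",q.mean(0).round(4),"top",t.mean(0).round(4),np.ptp(t,0).round(3))
E
```

```text
alu (array([503.6, 170.4]), array([244. ,  65.2]), np.float32(-4.62)) expect 244x64
wood (array([ 527.3, -148.5]), array([ 84.1, 255.2]), np.float32(17.12)) expect 256x84
top [429. 212.] 46 zmax 0.1182 mean [ 0.546  -0.2325  0.1049] top [ 0.5466 -0.2342  0.1155] [0.007 0.014 0.005]
top [402. 218.] 92 zmax 0.1288 mean [ 0.5339 -0.1759  0.116 ] top [ 0.5354 -0.1777  0.1253] [0.014 0.017 0.007]
top [372. 227.] 63 zmax 0.1079 mean [ 0.5191 -0.1165  0.1016] top [ 0.5198 -0.1172  0.1053] [0.015 0.015 0.007]
top [347. 236.] 77 zmax 0.1388 mean [ 0.5005 -0.0631  0.1256] top [ 0.5017 -0.0642  0.1346] [0.014 0.014 0.007]
side [302. 187.] 380 zmax 0.1364 mean [ 0.5013 -0.0663  0.1114] top [ 0.5021 -0.0644  0.1336] [0.017 0.016 0.008]
side [334. 208.] 207 zmax 0.1069 mean [ 0.5195 -0.119   0.0961] top [ 0.5207 -0.1175  0.1041] [0.016 0.017 0.008]
side [370. 218.] 377 zmax 0.1271 mean [ 0.5339 -0.1789  0.107 ] top [ 0.5356 -0.1772  0.1242] [0.017 0.018 0.008]
side [405. 239.] 206 zmax 0.1165 mean [ 0.5467 -0.2347  0.0997] top [ 0.547  -0.234   0.1133] [0.006 0.015 0.008]
```

arm_command --rows '[{"az": -7,"fingers": 1},{"az": -7},{"az": -7},{"az": -7},{"az": -7},{"az": -7},{"az": -7},{"az": -7},{"az": -7},{"az": -7}]'

```text
validation failed for argument at $.ro...
```

arm_command --rows '[{"az": -5.75},{"az": -5.75},{"x": 0.032,"y": 0.0255},{"x": 0.032,"y": 0.0255},{"x": 0.032,"y": 0.0255},{"x": 0.032,"y": 0.0255},{"x": 0.032,"y": 0.0255},{"x": 0.032,"y": 0.0255},{"x": 0.032,"y": 0.0255},{"x": 0.032,"y": 0.0255}]'

```text
validation failed for argument at $.ro...
```

```bash
cat > go.py <<'E'
import sys,numpy as np
from scipy.spatial.transform import Rotation as R
from bench import r
W={"round":(.502,-.0643,17.1),"small":(.5203,-.1174,17.1),"oval":(.5355,-.1774,17.1),"square":(.550,-.2342,17.1),
"A_round":(.4964,.0807,-4.6),"A_small":(.5012,.1405,-4.6),"A_oval":(.5060,.2003,-4.6),"A_square":(.5108,.2601,-4.6)}
x,y,yaw=W[sys.argv[1]];o=r.get_obs();Rm=R.from_rotvec(o["orientation"]).as_matrix()
d=Rm.T@(np.array([x,y,float(sys.argv[2])])-o["tcp_pos"])
h=np.degrees(np.arctan2(Rm[1,1],Rm[0,1]));G=R.from_euler('z',yaw,degrees=True).as_matrix()@np.array([[0,1,0],[1,0,0],[0,0,-1]])
print("shift now-frame mm",(d*1e3).round(1),"| in goal frame",(G.T@Rm@d*1e3).round(1),"az",round(h-yaw,2),"tiltz",Rm[:,2].round(4))
print("tcp",o["tcp_pos"].round(4),"t",o["clock"],"F",o["contact_force"].round(1),"grip",round(o["grip_width"],4),round(o["gripper_force"],1))
E
python3 go.py round .09
```

```text
shift now-frame mm [ 424.7 -399.   160. ] | in goal frame [457.9 360.6 159.5] az -81.45 tiltz [-8.0e-04  1.4e-03 -1.0e+00]
tcp [ 0.292  -0.608   0.2495] t 0.1 F [ 0.1  0.7 -1.2] grip 0.0854 0.0
```

arm_command --rows '[{"fingers": 1,"x": 0,"y": 0,"z": 0,"ax": 0,"ay": 0,"az": -7},{"fingers": 1,"x": 0,"y": 0,"z": 0,"ax": 0,"ay": 0,"az": -7},{"fingers": 1,"x": 0,"y": 0,"z": 0,"ax": 0,"ay": 0,"az": -7},{"fingers": 1,"x": 0,"y": 0,"z": 0,"ax": 0,"ay": 0,"az": -7},{"fingers": 1,"x": 0,"y": 0,"z": 0,"ax": 0,"ay": 0,"az": -7},{"fingers": 1,"x": 0,"y": 0,"z": 0,"ax": 0,"ay": 0,"az": -7},{"fingers": 1,"x": 0,"y": 0,"z": 0,"ax": 0,"ay": 0,"az": -7},{"fingers": 1,"x": 0,"y": 0,"z": 0,"ax": 0,"ay": 0,"az": -7},{"fingers": 1,"x": 0,"y": 0,"z": 0,"ax": 0,"ay": 0,"az": -7},{"fingers": 1,"x": 0,"y": 0,"z": 0,"ax": 0,"ay": 0,"az": -7}]'

```text
clock: 0.93
tcp_pos: [0.292, -0.6082, 0.2497]
orientation: [-2.101, -2.334, -0.001]
contact_force: [-0.0, 0.9, 0.7]
grip_width: 0.0856
gripper_force: 0.0
```

arm_command --rows '[{"fingers": 1,"x": 0,"y": 0,"z": 0,"ax": 0,"ay": 0,"az": -5.75},{"fingers": 1,"x": 0,"y": 0,"z": 0,"ax": 0,"ay": 0,"az": -5.75},{"fingers": 1,"x": 0.032,"y": 0.025,"z": 0,"ax": 0,"ay": 0,"az": 0},{"fingers": 1,"x": 0.032,"y": 0.025,"z": 0,"ax": 0,"ay": 0,"az": 0},{"fingers": 1,"x": 0.032,"y": 0.025,"z": 0,"ax": 0,"ay": 0,"az": 0},{"fingers": 1,"x": 0.032,"y": 0.025,"z": 0,"ax": 0,"ay": 0,"az": 0},{"fingers": 1,"x": 0.032,"y": 0.025,"z": 0,"ax": 0,"ay": 0,"az": 0},{"fingers": 1,"x": 0.032,"y": 0.025,"z": 0,"ax": 0,"ay": 0,"az": 0},{"fingers": 1,"x": 0.032,"y": 0.025,"z": 0,"ax": 0,"ay": 0,"az": 0},{"fingers": 1,"x": 0.032,"y": 0.025,"z": 0,"ax": 0,"ay": 0,"az": 0}]'

```text
clock: 1.77
tcp_pos: [0.4079, -0.3029, 0.2501]
orientation: [-1.865, -2.527, 0.0]
contact_force: [1.4, -0.7, -0.2]
grip_width: 0.0854
gripper_force: 0.0
```

```bash
python3 go.py round .09
```

```text
shift now-frame mm [200.3 160.3 160.1] | in goal frame [200.4 160.1 160.1] az 0.04 tiltz [-5.e-04 -0.e+00 -1.e+00]
tcp [ 0.4079 -0.3029  0.2501] t 1.7667 F [ 1.4 -0.7 -0.2] grip 0.0854 0.0
```

arm_command --rows '[{"fingers": 1,"x": 0.0286,"y": 0.0229,"z": 0,"ax": 0,"ay": 0,"az": 0},{"fingers": 1,"x": 0.0286,"y": 0.0229,"z": 0,"ax": 0,"ay": 0,"az": 0},{"fingers": 1,"x": 0.0286,"y": 0.0229,"z": 0,"ax": 0,"ay": 0,"az": 0},{"fingers": 1,"x": 0.0286,"y": 0.0229,"z": 0,"ax": 0,"ay": 0,"az": 0},{"fingers": 1,"x": 0.0286,"y": 0.0229,"z": 0,"ax": 0,"ay": 0,"az": 0},{"fingers": 1,"x": 0.0286,"y": 0.0229,"z": 0,"ax": 0,"ay": 0,"az": 0},{"fingers": 1,"x": 0.0286,"y": 0.0229,"z": 0,"ax": 0,"ay": 0,"az": 0},{"fingers": 1,"x": 0,"y": 0,"z": 0.02,"ax": 0,"ay": 0,"az": 0},{"fingers": 1,"x": 0,"y": 0,"z": 0.02,"ax": 0,"ay": 0,"az": 0},{"fingers": 1,"x": 0,"y": 0,"z": 0,"ax": 0,"ay": 0,"az": 0}]'

```text
clock: 2.6
tcp_pos: [0.4996, -0.0656, 0.2069]
orientation: [-1.86, -2.525, 0.005]
contact_force: [-0.9, -0.4, -0.4]
grip_width: 0.0856
gripper_force: 0.0
```

```bash
python3 go.py round .09; python3 - <<'E'
from bench import r
import cv2
f=r.grab_frame("side");cv2.imwrite("pics/s1.png",f["frame"][:,:,::-1])
E
```

```text
shift now-frame mm [  0.3   3.3 116.9] | in goal frame [  0.6   2.7 116.9] az 0.16 tiltz [-6.2e-03  8.0e-04 -1.0e+00]
tcp [ 0.4996 -0.0656  0.2069] t 2.6 F [-0.9 -0.4 -0.4] grip 0.0856 0.0
```

View pics/s1.png

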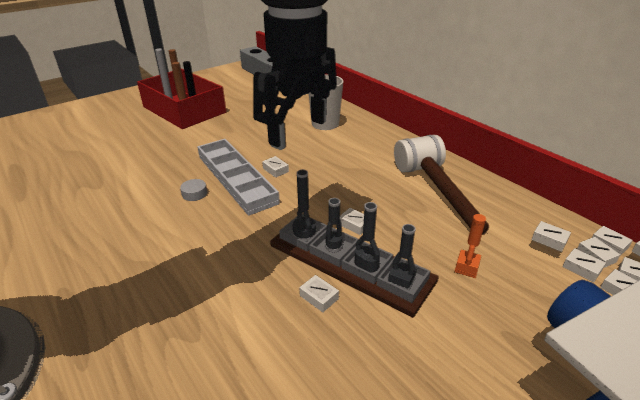

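The side view shows the gripper above the round punch (shank top at (302,172)), with its fingers spread across the row. I'll descend now.

arm_command --rows '[{"fingers": 1,"x": 0,"y": 0.002,"z": 0.02,"ax": 0,"ay": 0,"az": 0},{"fingers": 1,"x": 0,"y": 0,"z": 0.025,"ax": 0,"ay": 0,"az": 0},{"fingers": 1,"x": 0,"y": 0,"z": 0.025,"ax": 0,"ay": 0,"az": 0},{"fingers": 1,"x": 0,"y": 0,"z": 0.025,"ax": 0,"ay": 0,"az": 0},{"fingers": 1,"x": 0,"y": 0,"z": 0.017,"ax": 0,"ay": 0,"az": 0},{"fingers": 1,"x": 0,"y": 0,"z": 0,"ax": 0,"ay": 0,"az": 0},{"fingers": 1,"x": 0,"y": 0,"z": 0,"ax": 0,"ay": 0,"az": 0},{"fingers": 1,"x": 0,"y": 0,"z": 0,"ax": 0,"ay": 0,"az": 0}]'

```text
clock: 3.32
tcp_pos: [0.505, -0.066, 0.0999]
orientation: [1.865, 2.526, 0.002]
contact_force: [1.1, -0.4, 0.3]
grip_width: 0.0856
gripper_force: 0.0
```

```bash
python3 go.py round .093
```

```text
shift now-frame mm [ 2.5 -2.4  6.9] | in goal frame [ 2.5 -2.4  6.9] az 0.02 tiltz [ 2.2e-03 -3.0e-04 -1.0e+00]
tcp [ 0.505  -0.066   0.0999] t 3.3167 F [ 1.1 -0.4  0.3] grip 0.0856 0.0
```

arm_command --rows '[{"fingers": 1,"x": 0.0025,"y": -0.0025,"z": 0.006,"ax": 0,"ay": 0,"az": 0},{"fingers": 0,"x": 0,"y": 0,"z": 0,"ax": 0,"ay": 0,"az": 0},{"fingers": 0,"x": 0,"y": 0,"z": 0,"ax": 0,"ay": 0,"az": 0},{"fingers": -0.4,"x": 0,"y": 0,"z": 0,"ax": 0,"ay": 0,"az": 0},{"fingers": -0.4,"x": 0,"y": 0,"z": 0,"ax": 0,"ay": 0,"az": 0},{"fingers": -1,"x": 0,"y": 0,"z": 0,"ax": 0,"ay": 0,"az": 0},{"fingers": -1,"x": 0,"y": 0,"z": 0,"ax": 0,"ay": 0,"az": 0},{"fingers": -1,"x": 0,"y": 0,"z": 0,"ax": 0,"ay": 0,"az": 0},{"fingers": -1,"x": 0,"y": 0,"z": 0,"ax": 0,"ay": 0,"az": 0},{"fingers": -1,"x": 0,"y": 0,"z": 0,"ax": 0,"ay": 0,"az": 0}]' --grip_force 50

```text
clock: 4.15
tcp_pos: [0.501, -0.064, 0.0924]
orientation: [1.865, 2.528, 0.0]
contact_force: [0.3, -0.8, 1.2]
grip_width: 0.0155
gripper_force: 49.1
```

```bash
python3 go.py round .093
```

```text
shift now-frame mm [-0.6  0.9 -0.6] | in goal frame [-0.6  0.9 -0.6] az 0.05 tiltz [ 4.e-04  1.e-04 -1.e+00]
tcp [ 0.501  -0.064   0.0924] t 4.15 F [ 0.3 -0.8  1.2] grip 0.0155 49.1
```

arm_command --rows '[{"fingers": -1,"x": 0,"y": 0,"z": -0.01,"ax": 0,"ay": 0,"az": 0},{"fingers": -1,"x": 0,"y": 0,"z": -0.02,"ax": 0,"ay": 0,"az": 0},{"fingers": -1,"x": 0,"y": 0,"z": -0.02,"ax": 0,"ay": 0,"az": 0},{"fingers": -1,"x": 0,"y": 0,"z": -0.02,"ax": 0,"ay": 0,"az": 0},{"fingers": -1,"x": 0,"y": 0,"z": -0.01,"ax": 0,"ay": 0,"az": 0},{"fingers": -1,"x": 0,"y": 0,"z": 0,"ax": 0,"ay": 0,"az": 5.4},{"fingers": -1,"x": 0,"y": 0,"z": 0,"ax": 0,"ay": 0,"az": 5.4},{"fingers": -1,"x": 0,"y": 0,"z": 0,"ax": 0,"ay": 0,"az": 5.4},{"fingers": -1,"x": 0,"y": 0,"z": 0,"ax": 0,"ay": 0,"az": 5.4},{"fingers": -1,"x": 0,"y": 0,"z": 0,"ax": 0,"ay": 0,"az": 0}]'

```text
clock: 4.98
tcp_pos: [0.5001, -0.0641, 0.1721]
orientation: [-2.309, -2.13, 0.002]
contact_force: [0.9, -0.3, -3.3]
grip_width: 0.0158
gripper_force: 49.0
```

```bash
python3 go.py A_round .0874
```

```text
shift now-frame mm [144.  -15.3  84.7] | in goal frame [144.  -15.3  84.7] az -0.03 tiltz [-1.1e-03 -2.0e-04 -1.0e+00]
tcp [ 0.5001 -0.0641  0.1721] t 4.9833 F [ 0.9 -0.3 -3.3] grip 0.0158 49.0
```

arm_command --rows '[{"fingers": -1,"x": 0.024,"y": -0.003,"z": 0,"ax": 0,"ay": 0,"az": 0},{"fingers": -1,"x": 0.032,"y": -0.003,"z": 0,"ax": 0,"ay": 0,"az": 0},{"fingers": -1,"x": 0.032,"y": -0.003,"z": 0,"ax": 0,"ay": 0,"az": 0},{"fingers": -1,"x": 0.032,"y": -0.003,"z": 0,"ax": 0,"ay": 0,"az": 0},{"fingers": -1,"x": 0.024,"y": -0.003,"z": 0,"ax": 0,"ay": 0,"az": 0},{"fingers": -1,"x": 0,"y": 0,"z": 0.015,"ax": 0,"ay": 0,"az": 0},{"fingers": -1,"x": 0,"y": 0,"z": 0.02,"ax": 0,"ay": 0,"az": 0},{"fingers": -1,"x": 0,"y": 0,"z": 0.01,"ax": 0,"ay": 0,"az": 0},{"fingers": -1,"x": 0,"y": 0,"z": 0,"ax": 0,"ay": 0,"az": 0},{"fingers": -1,"x": 0,"y": 0,"z": 0,"ax": 0,"ay": 0,"az": 0}]'

```text
clock: 5.82
tcp_pos: [0.4965, 0.0803, 0.1269]
orientation: [-2.304, -2.134, 0.002]
contact_force: [1.1, -0.0, -2.6]
grip_width: 0.0156
gripper_force: 48.8
```

```bash
python3 go.py A_round .0874;python3 - <<'E'
from bench import r
import cv2
f=r.grab_frame("side");cv2.imwrite("pics/s2.png",f["frame"][:,:,::-1])
E
```

```text
shift now-frame mm [ 0.4 -0.  39.5] | in goal frame [ 0.4 -0.1 39.5] az 0.2 tiltz [-1.8e-03 -3.0e-04 -1.0e+00]
tcp [0.4965 0.0803 0.1269] t 5.8167 F [ 1.1 -0.  -2.6] grip 0.0156 48.8
```

View pics/s2.png

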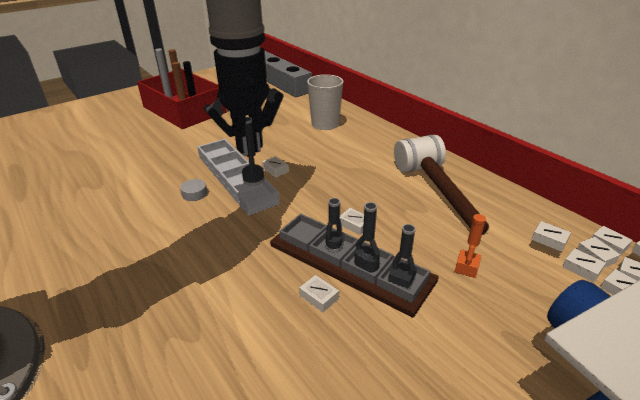

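The punch hangs upright over the near pocket of the alu rack, with its head at about (252,175). I'll lower it, with a slow final approach.

arm_command --rows '[{"fingers": -1,"x": 0,"y": 0,"z": 0.012,"ax": 0,"ay": 0,"az": 0},{"fingers": -1,"x": 0,"y": 0,"z": 0.012,"ax": 0,"ay": 0,"az": 0},{"fingers": -1,"x": 0,"y": 0,"z": 0.008,"ax": 0,"ay": 0,"az": 0},{"fingers": -1,"x": 0,"y": 0,"z": 0.004,"ax": 0,"ay": 0,"az": 0},{"fingers": -1,"x": 0,"y": 0,"z": 0,"ax": 0,"ay": 0,"az": 0},{"fingers": -1,"x": 0,"y": 0,"z": 0.001,"ax": 0,"ay": 0,"az": 0},{"fingers": -1,"x": 0,"y": 0,"z": 0.001,"ax": 0,"ay": 0,"az": 0},{"fingers": -1,"x": 0,"y": 0,"z": 0,"ax": 0,"ay": 0,"az": 0},{"fingers": -1,"x": 0,"y": 0,"z": 0,"ax": 0,"ay": 0,"az": 0}]'

```text
clock: 6.62
tcp_pos: [0.4972, 0.0808, 0.0896]
orientation: [2.306, 2.133, 0.001]
contact_force: [-0.4, 0.2, -3.3]
grip_width: 0.0161
gripper_force: 49.1
```

arm_command --rows '[{"fingers": -1,"x": 0,"y": 0,"z": 0.001,"ax": 0,"ay": 0,"az": 0},{"fingers": -1,"x": 0,"y": 0,"z": 0.0005,"ax": 0,"ay": 0,"az": 0},{"fingers": -1,"x": 0,"y": 0,"z": 0,"ax": 0,"ay": 0,"az": 0},{"fingers": -1,"x": 0,"y": 0,"z": 0,"ax": 0,"ay": 0,"az": 0}]'

```text
clock: 6.95
tcp_pos: [0.497, 0.0807, 0.0878]
orientation: [2.306, 2.134, 0.0]
contact_force: [-1.2, 0.1, -3.2]
grip_width: 0.0159
gripper_force: 49.1
```

arm_command --rows '[{"fingers": -1,"x": 0,"y": 0,"z": 0.0005,"ax": 0,"ay": 0,"az": 0},{"fingers": -1,"x": 0,"y": 0,"z": 0.0005,"ax": 0,"ay": 0,"az": 0},{"fingers": -1,"x": 0,"y": 0,"z": 0,"ax": 0,"ay": 0,"az": 0},{"fingers": -1,"x": 0,"y": 0,"z": 0,"ax": 0,"ay": 0,"az": 0}]'

```text
clock: 7.28
tcp_pos: [0.4973, 0.0808, 0.0873]
orientation: [2.306, 2.133, 0.001]
contact_force: [-1.9, -1.2, 6.2]
grip_width: 0.0158
gripper_force: 49.6
```

Contact is light. I'll release and rise.

arm_command --rows '[{"fingers": -0.4,"x": 0,"y": 0,"z": 0,"ax": 0,"ay": 0,"az": 0},{"fingers": -0.4,"x": 0,"y": 0,"z": 0,"ax": 0,"ay": 0,"az": 0},{"fingers": 0.3,"x": 0,"y": 0,"z": 0,"ax": 0,"ay": 0,"az": 0},{"fingers": 0.3,"x": 0,"y": 0,"z": 0,"ax": 0,"ay": 0,"az": 0},{"fingers": 0.3,"x": 0,"y": 0,"z": -0.01,"ax": 0,"ay": 0,"az": 0},{"fingers": 0.3,"x": 0,"y": 0,"z": -0.02,"ax": 0,"ay": 0,"az": 0},{"fingers": 0.3,"x": 0,"y": 0,"z": -0.03,"ax": 0,"ay": 0,"az": 0},{"fingers": 0.6,"x": 0,"y": 0,"z": -0.03,"ax": 0,"ay": 0,"az": 0},{"fingers": 1,"x": 0,"y": 0,"z": -0.02,"ax": 0,"ay": 0,"az": 0},{"fingers": 1,"x": 0,"y": 0,"z": 0,"ax": 0,"ay": 0,"az": 0}]'

```text
clock: 8.12
tcp_pos: [0.4995, 0.0817, 0.2018]
orientation: [2.302, 2.131, 0.011]
contact_force: [1.2, 0.7, -0.9]
grip_width: 0.0854
gripper_force: 0.0
```

```bash
python3 go.py small .090
```

```text
shift now-frame mm [-197.1   35.2  111.7] | in goal frame [-196.4  -38.7  111.8] az -21.54 tiltz [ 0.008   0.0012 -1.    ]
tcp [0.4995 0.0817 0.2018] t 8.1167 F [ 1.2  0.7 -0.9] grip 0.0854 0.0
```

arm_command --rows '[{"fingers": 1,"x": 0,"y": 0,"z": 0,"ax": 0,"ay": 0,"az": -5.4},{"fingers": 1,"x": 0,"y": 0,"z": 0,"ax": 0,"ay": 0,"az": -5.4},{"fingers": 1,"x": 0,"y": 0,"z": 0,"ax": 0,"ay": 0,"az": -5.4},{"fingers": 1,"x": 0,"y": 0,"z": 0,"ax": 0,"ay": 0,"az": -5.4},{"fingers": 1,"x": -0.033,"y": -0.006,"z": 0,"ax": 0,"ay": 0,"az": 0},{"fingers": 1,"x": -0.033,"y": -0.006,"z": 0,"ax": 0,"ay": 0,"az": 0},{"fingers": 1,"x": -0.033,"y": -0.006,"z": 0,"ax": 0,"ay": 0,"az": 0},{"fingers": 1,"x": -0.033,"y": -0.006,"z": 0,"ax": 0,"ay": 0,"az": 0},{"fingers": 1,"x": -0.033,"y": -0.006,"z": 0,"ax": 0,"ay": 0,"az": 0},{"fingers": 1,"x": -0.031,"y": -0.006,"z": 0,"ax": 0,"ay": 0,"az": 0}]'

```text
clock: 8.95
tcp_pos: [0.52, -0.1192, 0.1967]
orientation: [-1.866, -2.528, 0.001]
contact_force: [0.7, 0.3, 0.3]
grip_width: 0.0856
gripper_force: 0.0
```

arm_command --rows '[{"fingers": 1,"x": 0,"y": 0,"z": 0.015,"ax": 0,"ay": 0,"az": 0},{"fingers": 1,"x": 0,"y": 0,"z": 0.025,"ax": 0,"ay": 0,"az": 0},{"fingers": 1,"x": 0,"y": 0,"z": 0.01,"ax": 0,"ay": 0,"az": 0},{"fingers": 1,"x": 0,"y": 0,"z": 0,"ax": 0,"ay": 0,"az": 0},{"fingers": 1,"x": 0,"y": 0,"z": 0,"ax": 0,"ay": 0,"az": 0}]'

```text
clock: 9.37
tcp_pos: [0.52, -0.1165, 0.1466]
orientation: [-1.863, -2.528, 0.0]
contact_force: [0.9, -0.8, 0.4]
grip_width: 0.0852
gripper_force: 0.0
```

```bash
python3 go.py small .090
```

```text
shift now-frame mm [-1.   0.1 56.6] | in goal frame [-0.9  0.  56.6] az 0.12 tiltz [-1.4e-03  6.0e-04 -1.0e+00]
tcp [ 0.52   -0.1165  0.1466] t 9.3667 F [ 0.9 -0.8  0.4] grip 0.0852 0.0
```

arm_command --rows '[{"fingers": 1,"x": -0.001,"y": 0,"z": 0.02,"ax": 0,"ay": 0,"az": 0},{"fingers": 1,"x": 0,"y": 0,"z": 0.025,"ax": 0,"ay": 0,"az": 0},{"fingers": 1,"x": 0,"y": 0,"z": 0.0115,"ax": 0,"ay": 0,"az": 0},{"fingers": 0,"x": 0,"y": 0,"z": 0,"ax": 0,"ay": 0,"az": 0},{"fingers": 0,"x": 0,"y": 0,"z": 0,"ax": 0,"ay": 0,"az": 0},{"fingers": -0.4,"x": 0,"y": 0,"z": 0,"ax": 0,"ay": 0,"az": 0},{"fingers": -0.4,"x": 0,"y": 0,"z": 0,"ax": 0,"ay": 0,"az": 0},{"fingers": -1,"x": 0,"y": 0,"z": 0,"ax": 0,"ay": 0,"az": 0},{"fingers": -1,"x": 0,"y": 0,"z": 0,"ax": 0,"ay": 0,"az": 0},{"fingers": -1,"x": 0,"y": 0,"z": 0,"ax": 0,"ay": 0,"az": 0}]'

```text
clock: 10.2
tcp_pos: [0.5214, -0.1183, 0.0912]
orientation: [1.864, 2.527, 0.001]
contact_force: [-0.2, 0.8, 5.4]
grip_width: 0.0154
gripper_force: 48.7
```

arm_command --rows '[{"fingers": -1,"x": 0,"y": 0,"z": 0,"ax": 0,"ay": 0,"az": 0},{"fingers": -1,"x": 0,"y": 0,"z": 0,"ax": 0,"ay": 0,"az": 0}]'

```text
clock: 10.37
tcp_pos: [0.5215, -0.1183, 0.0912]
orientation: [1.864, 2.527, 0.001]
contact_force: [-0.3, 0.0, 6.4]
grip_width: 0.0159
gripper_force: 48.8
```

arm_command --rows '[{"fingers": -1,"x": 0,"y": 0,"z": -0.015,"ax": 0,"ay": 0,"az": 0},{"fingers": -1,"x": 0,"y": 0,"z": -0.03,"ax": 0,"ay": 0,"az": 0},{"fingers": -1,"x": 0,"y": 0,"z": -0.035,"ax": 0,"ay": 0,"az": 0},{"fingers": -1,"x": 0,"y": 0,"z": -0.035,"ax": 0,"ay": 0,"az": 0},{"fingers": -1,"x": 0,"y": 0,"z": -0.03,"ax": 0,"ay": 0,"az": 0},{"fingers": -1,"x": 0,"y": 0,"z": 0,"ax": 0,"ay": 0,"az": 5.4},{"fingers": -1,"x": 0,"y": 0,"z": 0,"ax": 0,"ay": 0,"az": 5.4},{"fingers": -1,"x": 0,"y": 0,"z": 0,"ax": 0,"ay": 0,"az": 5.4},{"fingers": -1,"x": 0,"y": 0,"z": 0,"ax": 0,"ay": 0,"az": 5.4},{"fingers": -1,"x": 0,"y": 0,"z": 0,"ax": 0,"ay": 0,"az": 0}]'

```text
clock: 11.2
tcp_pos: [0.5201, -0.1181, 0.2351]
orientation: [-2.309, -2.13, 0.001]
contact_force: [0.2, -0.1, -2.2]
grip_width: 0.0155
gripper_force: 49.2
```

```bash
python3 go.py A_small .0862
```

```text
shift now-frame mm [256.3 -39.6 148.8] | in goal frame [256.3 -39.6 148.9] az -0.03 tiltz [-9.e-04 -1.e-04 -1.e+00]
tcp [ 0.5201 -0.1181  0.2351] t 11.2 F [ 0.2 -0.1 -2.2] grip 0.0155 49.2
```

8 rows to move, then settle.

arm_command --rows '[{"fingers": -1,"x": 0.024,"y": -0.005,"z": 0,"ax": 0,"ay": 0,"az": 0},{"fingers": -1,"x": 0.035,"y": -0.005,"z": 0,"ax": 0,"ay": 0,"az": 0},{"fingers": -1,"x": 0.035,"y": -0.005,"z": 0,"ax": 0,"ay": 0,"az": 0},{"fingers": -1,"x": 0.035,"y": -0.005,"z": 0,"ax": 0,"ay": 0,"az": 0},{"fingers": -1,"x": 0.035,"y": -0.005,"z": 0,"ax": 0,"ay": 0,"az": 0},{"fingers": -1,"x": 0.035,"y": -0.005,"z": 0,"ax": 0,"ay": 0,"az": 0},{"fingers": -1,"x": 0.035,"y": -0.005,"z": 0,"ax": 0,"ay": 0,"az": 0},{"fingers": -1,"x": 0.022,"y": -0.005,"z": 0,"ax": 0,"ay": 0,"az": 0},{"fingers": -1,"x": 0,"y": 0,"z": 0,"ax": 0,"ay": 0,"az": 0},{"fingers": -1,"x": 0,"y": 0,"z": 0,"ax": 0,"ay": 0,"az": 0}]'

```text
clock: 12.03
tcp_pos: [0.5, 0.1416, 0.2351]
orientation: [-2.299, -2.14, 0.001]
contact_force: [0.2, -0.2, -2.1]
grip_width: 0.0155
gripper_force: 49.1
```

arm_command --rows '[{"fingers": -1,"x": 0,"y": 0,"z": 0.015,"ax": 0,"ay": 0,"az": 0},{"fingers": -1,"x": 0,"y": 0,"z": 0.03,"ax": 0,"ay": 0,"az": 0},{"fingers": -1,"x": 0,"y": 0,"z": 0.03,"ax": 0,"ay": 0,"az": 0},{"fingers": -1,"x": 0,"y": 0,"z": 0.02,"ax": 0,"ay": 0,"az": 0},{"fingers": -1,"x": 0,"y": 0,"z": 0.01,"ax": 0,"ay": 0,"az": 0},{"fingers": -1,"x": 0,"y": 0,"z": 0,"ax": 0,"ay": 0,"az": 0},{"fingers": -1,"x": 0,"y": 0,"z": 0,"ax": 0,"ay": 0,"az": 0}]'

```text
clock: 12.62
tcp_pos: [0.501, 0.1395, 0.1305]
orientation: [-2.306, -2.133, 0.001]
contact_force: [1.1, 0.1, -1.3]
grip_width: 0.0157
gripper_force: 49.0
```

```bash
python3 go.py A_small .0862
```

```text
shift now-frame mm [ 1.1  0.2 44.3] | in goal frame [ 1.   0.2 44.3] az 0.14 tiltz [-3.e-04 -3.e-04 -1.e+00]
tcp [0.501  0.1395 0.1305] t 12.6167 F [ 1.1  0.1 -1.3] grip 0.0157 49.0
```

arm_command --rows '[{"fingers": -1,"x": 0.001,"y": 0,"z": 0.014,"ax": 0,"ay": 0,"az": 0},{"fingers": -1,"x": 0,"y": 0,"z": 0.014,"ax": 0,"ay": 0,"az": 0},{"fingers": -1,"x": 0,"y": 0,"z": 0.01,"ax": 0,"ay": 0,"az": 0},{"fingers": -1,"x": 0,"y": 0,"z": 0.003,"ax": 0,"ay": 0,"az": 0},{"fingers": -1,"x": 0,"y": 0,"z": 0.001,"ax": 0,"ay": 0,"az": 0},{"fingers": -1,"x": 0,"y": 0,"z": 0,"ax": 0,"ay": 0,"az": 0},{"fingers": -1,"x": 0,"y": 0,"z": 0.001,"ax": 0,"ay": 0,"az": 0},{"fingers": -1,"x": 0,"y": 0,"z": 0,"ax": 0,"ay": 0,"az": 0},{"fingers": -1,"x": 0,"y": 0,"z": 0,"ax": 0,"ay": 0,"az": 0}]'

```text
clock: 13.37
tcp_pos: [0.501, 0.1413, 0.0878]
orientation: [2.306, 2.133, 0.001]
contact_force: [0.4, -0.3, -2.0]
grip_width: 0.0158
gripper_force: 49.0
```

arm_command --rows '[{"fingers": -1,"x": 0,"y": 0,"z": 0.001,"ax": 0,"ay": 0,"az": 0},{"fingers": -1,"x": 0,"y": 0,"z": 0.0005,"ax": 0,"ay": 0,"az": 0},{"fingers": -1,"x": 0,"y": 0,"z": 0.0005,"ax": 0,"ay": 0,"az": 0},{"fingers": -1,"x": 0,"y": 0,"z": 0,"ax": 0,"ay": 0,"az": 0},{"fingers": -1,"x": 0,"y": 0,"z": 0,"ax": 0,"ay": 0,"az": 0}]'

```text
clock: 13.78
tcp_pos: [0.5012, 0.1414, 0.0862]
orientation: [2.305, 2.133, 0.001]
contact_force: [-2.1, -1.3, 8.0]
grip_width: 0.0158
gripper_force: 50.1
```

arm_command --rows '[{"fingers": -0.4,"x": 0,"y": 0,"z": 0,"ax": 0,"ay": 0,"az": 0},{"fingers": -0.4,"x": 0,"y": 0,"z": 0,"ax": 0,"ay": 0,"az": 0},{"fingers": 0.3,"x": 0,"y": 0,"z": 0,"ax": 0,"ay": 0,"az": 0},{"fingers": 0.3,"x": 0,"y": 0,"z": 0,"ax": 0,"ay": 0,"az": 0},{"fingers": 0.3,"x": 0,"y": 0,"z": -0.01,"ax": 0,"ay": 0,"az": 0},{"fingers": 0.3,"x": 0,"y": 0,"z": -0.02,"ax": 0,"ay": 0,"az": 0},{"fingers": 0.3,"x": 0,"y": 0,"z": -0.03,"ax": 0,"ay": 0,"az": 0},{"fingers": 0.6,"x": 0,"y": 0,"z": -0.03,"ax": 0,"ay": 0,"az": 0},{"fingers": 1,"x": 0,"y": 0,"z": -0.025,"ax": 0,"ay": 0,"az": 0},{"fingers": 1,"x": 0,"y": 0,"z": 0,"ax": 0,"ay": 0,"az": 0}]'

```text
clock: 14.62
tcp_pos: [0.5034, 0.1427, 0.206]
orientation: [2.303, 2.131, 0.012]
contact_force: [1.5, 1.3, 0.8]
grip_width: 0.0853
gripper_force: 0.0
```

arm_command --rows '[{"fingers": 1,"x": 0,"y": 0,"z": 0,"ax": 0,"ay": 0,"az": -5.4},{"fingers": 1,"x": 0,"y": 0,"z": 0,"ax": 0,"ay": 0,"az": -5.4},{"fingers": 1,"x": 0,"y": 0,"z": 0,"ax": 0,"ay": 0,"az": -5.4},{"fingers": 1,"x": 0,"y": 0,"z": 0,"ax": 0,"ay": 0,"az": -5.4},{"fingers": 1,"x": 0,"y": 0,"z": 0,"ax": 0,"ay": 0,"az": 0}]'

```text
clock: 15.03
tcp_pos: [0.5005, 0.141, 0.2003]
orientation: [-1.861, -2.531, 0.0]
contact_force: [-0.7, 0.1, -0.2]
grip_width: 0.0854
gripper_force: 0.0
```

```bash
python3 go.py oval .092; python3 - <<'E'
from bench import r
import cv2
f=r.grab_frame("side");cv2.imwrite("pics/s3.png",f["frame"][:,:,::-1])
E
```

```text
shift now-frame mm [-314.4  -61.4  108.3] | in goal frame [-314.6  -60.1  108.3] az 0.24 tiltz [-4.e-04  0.e+00 -1.e+00]
tcp [0.5005 0.141  0.2003] t 15.0333 F [-0.7  0.1 -0.2] grip 0.0854 0.0
```

View pics/s3.png

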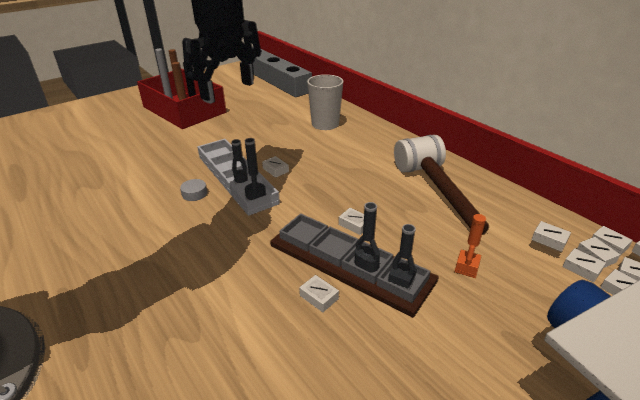

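Both placed punches stand upright, at (251,165) and (238,160). The oval (370,240) and square (407,258) are still on the board.

arm_command --rows '[{"fingers": 1,"x": -0.03,"y": -0.0068,"z": 0,"ax": 0,"ay": 0,"az": 0},{"fingers": 1,"x": -0.037,"y": -0.0068,"z": 0,"ax": 0,"ay": 0,"az": 0},{"fingers": 1,"x": -0.037,"y": -0.0068,"z": 0,"ax": 0,"ay": 0,"az": 0},{"fingers": 1,"x": -0.037,"y": -0.0068,"z": 0,"ax": 0,"ay": 0,"az": 0},{"fingers": 1,"x": -0.037,"y": -0.0068,"z": 0,"ax": 0,"ay": 0,"az": 0},{"fingers": 1,"x": -0.037,"y": -0.0068,"z": 0,"ax": 0,"ay": 0,"az": 0},{"fingers": 1,"x": -0.037,"y": -0.0068,"z": 0,"ax": 0,"ay": 0,"az": 0},{"fingers": 1,"x": -0.037,"y": -0.0068,"z": 0,"ax": 0,"ay": 0,"az": 0},{"fingers": 1,"x": -0.025,"y": -0.0068,"z": 0,"ax": 0,"ay": 0,"az": 0},{"fingers": 1,"x": 0,"y": 0,"z": 0.01,"ax": 0,"ay": 0,"az": 0}]'

```text
clock: 15.92
tcp_pos: [0.5353, -0.1848, 0.1913]
orientation: [1.879, 2.512, -0.003]
contact_force: [-0.7, 0.3, -0.6]
grip_width: 0.0852
gripper_force: 0.0
```

arm_command --rows '[{"fingers": 1,"x": 0,"y": 0,"z": 0.02,"ax": 0,"ay": 0,"az": 0},{"fingers": 1,"x": 0,"y": 0,"z": 0,"ax": 0,"ay": 0,"az": 0},{"fingers": 1,"x": 0,"y": 0,"z": 0,"ax": 0,"ay": 0,"az": 0}]'

```text
clock: 16.17
tcp_pos: [0.534, -0.1761, 0.1695]
orientation: [-1.865, -2.525, 0.001]
contact_force: [-0.5, -0.2, 0.5]
grip_width: 0.0853
gripper_force: 0.0
```

```bash
python3 go.py oval .092
python3 - <<'E'
from h import *
g=dict(np.load("top0.npz"));P=cloud(g);V=g["frame"].max(2)
m=(P[...,2]>.090)&(P[...,2]<.13)&(np.abs(P[...,0]-.55)<.03)&(np.abs(P[...,1]+.234)<.03)&(g["depth"]>0)
q=P[m];print(len(q),q.mean(0),np.ptp(q,0),q[q[:,2]>.108].mean(0),np.ptp(q[q[:,2]>.108],0))
E
```

```text
shift now-frame mm [-1.8  1.2 77.5] | in goal frame [-1.7  1.  77.5] az 0.01 tiltz [-0.0025  0.0011 -1.    ]
tcp [ 0.534  -0.1761  0.1695] t 16.1667 F [-0.5 -0.2  0.5] grip 0.0853 0.0
82 [ 0.55038946 -0.2336208   0.11167269] [0.01654528 0.01643162 0.02495094] [ 0.55096977 -0.23461145  0.11475757] [0.01654528 0.01626429 0.01064114]
```

arm_command --rows '[{"fingers": 1,"x": -0.0015,"y": 0.001,"z": 0.02,"ax": 0,"ay": 0,"az": 0},{"fingers": 1,"x": 0,"y": 0,"z": 0.025,"ax": 0,"ay": 0,"az": 0},{"fingers": 1,"x": 0,"y": 0,"z": 0.02,"ax": 0,"ay": 0,"az": 0},{"fingers": 1,"x": 0,"y": 0,"z": 0.012,"ax": 0,"ay": 0,"az": 0},{"fingers": 0,"x": 0,"y": 0,"z": 0,"ax": 0,"ay": 0,"az": 0},{"fingers": 0,"x": 0,"y": 0,"z": 0,"ax": 0,"ay": 0,"az": 0},{"fingers": -0.4,"x": 0,"y": 0,"z": 0,"ax": 0,"ay": 0,"az": 0},{"fingers": -0.4,"x": 0,"y": 0,"z": 0,"ax": 0,"ay": 0,"az": 0},{"fingers": -1,"x": 0,"y": 0,"z": 0,"ax": 0,"ay": 0,"az": 0},{"fingers": -1,"x": 0,"y": 0,"z": 0,"ax": 0,"ay": 0,"az": 0}]'

```text
clock: 17.0
tcp_pos: [0.5373, -0.1781, 0.0944]
orientation: [1.864, 2.526, 0.002]
contact_force: [0.7, 0.8, 0.0]
grip_width: 0.0157
gripper_force: 48.6
```

arm_command --rows '[{"fingers": -1,"x": 0,"y": 0,"z": 0,"ax": 0,"ay": 0,"az": 0},{"fingers": -1,"x": 0,"y": 0,"z": 0,"ax": 0,"ay": 0,"az": 0},{"fingers": -1,"x": 0,"y": 0,"z": 0,"ax": 0,"ay": 0,"az": 0}]'

```text
clock: 17.25
tcp_pos: [0.5373, -0.1781, 0.0944]
orientation: [1.864, 2.526, 0.001]
contact_force: [0.7, 0.7, 5.2]
grip_width: 0.0154
gripper_force: 49.1
```

arm_command --rows '[{"fingers": -1,"x": 0,"y": 0,"z": -0.015,"ax": 0,"ay": 0,"az": 0},{"fingers": -1,"x": 0,"y": 0,"z": -0.03,"ax": 0,"ay": 0,"az": 0},{"fingers": -1,"x": 0,"y": 0,"z": -0.035,"ax": 0,"ay": 0,"az": 0},{"fingers": -1,"x": 0,"y": 0,"z": -0.035,"ax": 0,"ay": 0,"az": 0},{"fingers": -1,"x": 0,"y": 0,"z": -0.03,"ax": 0,"ay": 0,"az": 0},{"fingers": -1,"x": 0,"y": 0,"z": 0,"ax": 0,"ay": 0,"az": 5.4},{"fingers": -1,"x": 0,"y": 0,"z": 0,"ax": 0,"ay": 0,"az": 5.4},{"fingers": -1,"x": 0,"y": 0,"z": 0,"ax": 0,"ay": 0,"az": 5.4},{"fingers": -1,"x": 0,"y": 0,"z": 0,"ax": 0,"ay": 0,"az": 5.4},{"fingers": -1,"x": 0,"y": 0,"z": 0,"ax": 0,"ay": 0,"az": 0}]'

```text
clock: 18.08
tcp_pos: [0.5355, -0.1781, 0.2378]
orientation: [-2.309, -2.129, 0.002]
contact_force: [-0.7, -0.4, -3.1]
grip_width: 0.0157
gripper_force: 49.1
```

```bash
python3 go.py A_oval .0894
```

```text
shift now-frame mm [374.8 -59.7 148.4] | in goal frame [374.8 -59.7 148.4] az -0.04 tiltz [-0.0016 -0.     -1.    ]
tcp [ 0.5355 -0.1781  0.2378] t 18.0833 F [-0.7 -0.4 -3.1] grip 0.0157 49.1
```

arm_command --rows '[{"fingers": -1,"x": 0.03,"y": -0.006,"z": 0,"ax": 0,"ay": 0,"az": 0},{"fingers": -1,"x": 0.04,"y": -0.006,"z": 0,"ax": 0,"ay": 0,"az": 0},{"fingers": -1,"x": 0.04,"y": -0.006,"z": 0,"ax": 0,"ay": 0,"az": 0},{"fingers": -1,"x": 0.04,"y": -0.006,"z": 0,"ax": 0,"ay": 0,"az": 0},{"fingers": -1,"x": 0.04,"y": -0.006,"z": 0,"ax": 0,"ay": 0,"az": 0},{"fingers": -1,"x": 0.04,"y": -0.006,"z": 0,"ax": 0,"ay": 0,"az": 0},{"fingers": -1,"x": 0.04,"y": -0.006,"z": 0,"ax": 0,"ay": 0,"az": 0},{"fingers": -1,"x": 0.04,"y": -0.006,"z": 0,"ax": 0,"ay": 0,"az": 0},{"fingers": -1,"x": 0.04,"y": -0.006,"z": 0,"ax": 0,"ay": 0,"az": 0},{"fingers": -1,"x": 0.025,"y": -0.006,"z": 0,"ax": 0,"ay": 0,"az": 0}]'

```text
clock: 18.92
tcp_pos: [0.5042, 0.205, 0.2384]
orientation: [-2.297, -2.141, -0.002]
contact_force: [0.3, 1.0, -1.1]
grip_width: 0.016
gripper_force: 48.9
```

arm_command --rows '[{"fingers": -1,"x": 0,"y": 0,"z": 0,"ax": 0,"ay": 0,"az": 0},{"fingers": -1,"x": 0,"y": 0,"z": 0,"ax": 0,"ay": 0,"az": 0},{"fingers": -1,"x": 0,"y": 0,"z": 0.015,"ax": 0,"ay": 0,"az": 0},{"fingers": -1,"x": 0,"y": 0,"z": 0.03,"ax": 0,"ay": 0,"az": 0},{"fingers": -1,"x": 0,"y": 0,"z": 0.03,"ax": 0,"ay": 0,"az": 0},{"fingers": -1,"x": 0,"y": 0,"z": 0.02,"ax": 0,"ay": 0,"az": 0},{"fingers": -1,"x": 0,"y": 0,"z": 0.01,"ax": 0,"ay": 0,"az": 0},{"fingers": -1,"x": 0,"y": 0,"z": 0,"ax": 0,"ay": 0,"az": 0},{"fingers": -1,"x": 0,"y": 0,"z": 0,"ax": 0,"ay": 0,"az": 0}]'

```text
clock: 19.67
tcp_pos: [0.5059, 0.1997, 0.1335]
orientation: [2.306, 2.133, -0.001]
contact_force: [0.2, 0.5, -1.5]
grip_width: 0.0161
gripper_force: 48.9
```

```bash
python3 go.py A_oval .0894
```

```text
shift now-frame mm [ 0.6  0.1 44.1] | in goal frame [ 0.6  0.1 44.1] az 0.13 tiltz [-3.e-04 -3.e-04 -1.e+00]
tcp [0.5059 0.1997 0.1335] t 19.6667 F [ 0.2  0.5 -1.5] grip 0.0161 48.9
```

arm_command --rows '[{"fingers": -1,"x": 0.0005,"y": 0,"z": 0.014,"ax": 0,"ay": 0,"az": 0},{"fingers": -1,"x": 0,"y": 0,"z": 0.014,"ax": 0,"ay": 0,"az": 0},{"fingers": -1,"x": 0,"y": 0,"z": 0.01,"ax": 0,"ay": 0,"az": 0},{"fingers": -1,"x": 0,"y": 0,"z": 0.003,"ax": 0,"ay": 0,"az": 0},{"fingers": -1,"x": 0,"y": 0,"z": 0.001,"ax": 0,"ay": 0,"az": 0},{"fingers": -1,"x": 0,"y": 0,"z": 0,"ax": 0,"ay": 0,"az": 0},{"fingers": -1,"x": 0,"y": 0,"z": 0.001,"ax": 0,"ay": 0,"az": 0},{"fingers": -1,"x": 0,"y": 0,"z": 0.0005,"ax": 0,"ay": 0,"az": 0},{"fingers": -1,"x": 0,"y": 0,"z": 0,"ax": 0,"ay": 0,"az": 0},{"fingers": -1,"x": 0,"y": 0,"z": 0,"ax": 0,"ay": 0,"az": 0}]'

```text
clock: 20.5
tcp_pos: [0.5057, 0.201, 0.0901]
orientation: [2.306, 2.133, 0.001]
contact_force: [-0.2, 0.1, -2.2]
grip_width: 0.016
gripper_force: 49.1
```

arm_command --rows '[{"fingers": -1,"x": 0,"y": 0,"z": 0.0005,"ax": 0,"ay": 0,"az": 0},{"fingers": -1,"x": 0,"y": 0,"z": 0.0005,"ax": 0,"ay": 0,"az": 0},{"fingers": -1,"x": 0,"y": 0,"z": 0.0005,"ax": 0,"ay": 0,"az": 0},{"fingers": -1,"x": 0,"y": 0,"z": 0,"ax": 0,"ay": 0,"az": 0},{"fingers": -1,"x": 0,"y": 0,"z": 0,"ax": 0,"ay": 0,"az": 0}]'

```text
clock: 20.92
tcp_pos: [0.5059, 0.2012, 0.0893]
orientation: [2.305, 2.133, 0.001]
contact_force: [-3.4, -1.5, 8.4]
grip_width: 0.0157
gripper_force: 50.3
```

arm_command --rows '[{"fingers": -0.4,"x": 0,"y": 0,"z": 0,"ax": 0,"ay": 0,"az": 0},{"fingers": -0.4,"x": 0,"y": 0,"z": 0,"ax": 0,"ay": 0,"az": 0},{"fingers": 0.3,"x": 0,"y": 0,"z": 0,"ax": 0,"ay": 0,"az": 0},{"fingers": 0.3,"x": 0,"y": 0,"z": 0,"ax": 0,"ay": 0,"az": 0},{"fingers": 0.3,"x": 0,"y": 0,"z": -0.01,"ax": 0,"ay": 0,"az": 0},{"fingers": 0.3,"x": 0,"y": 0,"z": -0.02,"ax": 0,"ay": 0,"az": 0},{"fingers": 0.3,"x": 0,"y": 0,"z": -0.03,"ax": 0,"ay": 0,"az": 0},{"fingers": 0.6,"x": 0,"y": 0,"z": -0.03,"ax": 0,"ay": 0,"az": 0},{"fingers": 1,"x": 0,"y": 0,"z": -0.025,"ax": 0,"ay": 0,"az": 0},{"fingers": 1,"x": 0,"y": 0,"z": 0,"ax": 0,"ay": 0,"az": 0}]'

```text
clock: 21.75
tcp_pos: [0.508, 0.2029, 0.2092]
orientation: [2.303, 2.132, 0.013]
contact_force: [0.9, -0.4, 0.3]
grip_width: 0.0853
gripper_force: 0.0
```

arm_command --rows '[{"fingers": 1,"x": 0,"y": 0,"z": 0,"ax": 0,"ay": 0,"az": -5.4},{"fingers": 1,"x": 0,"y": 0,"z": 0,"ax": 0,"ay": 0,"az": -5.4},{"fingers": 1,"x": 0,"y": 0,"z": 0,"ax": 0,"ay": 0,"az": -5.4},{"fingers": 1,"x": 0,"y": 0,"z": 0,"ax": 0,"ay": 0,"az": -5.4},{"fingers": 1,"x": 0,"y": 0,"z": 0,"ax": 0,"ay": 0,"az": 0}]'

```text
clock: 22.17
tcp_pos: [0.5054, 0.2009, 0.2035]
orientation: [-1.861, -2.531, 0.0]
contact_force: [-0.2, 0.6, 0.1]
grip_width: 0.0854
gripper_force: 0.0
```

```bash
python3 go.py square .091
```

```text
shift now-frame mm [-428.6  -87.1  112.4] | in goal frame [-428.9  -85.3  112.5] az 0.24 tiltz [-2.e-04  1.e-04 -1.e+00]
tcp [0.5054 0.2009 0.2035] t 22.1667 F [-0.2  0.6  0.1] grip 0.0854 0.0
```

arm_command --rows '[{"fingers": 1,"x": -0.037,"y": -0.0077,"z": 0,"ax": 0,"ay": 0,"az": 0},{"fingers": 1,"x": -0.037,"y": -0.0077,"z": 0,"ax": 0,"ay": 0,"az": 0},{"fingers": 1,"x": -0.037,"y": -0.0077,"z": 0,"ax": 0,"ay": 0,"az": 0},{"fingers": 1,"x": -0.037,"y": -0.0077,"z": 0,"ax": 0,"ay": 0,"az": 0},{"fingers": 1,"x": -0.037,"y": -0.0077,"z": 0,"ax": 0,"ay": 0,"az": 0},{"fingers": 1,"x": -0.037,"y": -0.0077,"z": 0,"ax": 0,"ay": 0,"az": 0},{"fingers": 1,"x": -0.037,"y": -0.0077,"z": 0,"ax": 0,"ay": 0,"az": 0},{"fingers": 1,"x": -0.037,"y": -0.0077,"z": 0,"ax": 0,"ay": 0,"az": 0},{"fingers": 1,"x": -0.037,"y": -0.0077,"z": 0,"ax": 0,"ay": 0,"az": 0},{"fingers": 1,"x": -0.037,"y": -0.0077,"z": 0,"ax": 0,"ay": 0,"az": 0}]'

```text
clock: 23.0
tcp_pos: [0.5409, -0.1772, 0.2036]
orientation: [1.869, 2.525, 0.0]
contact_force: [0.7, -0.4, -0.3]
grip_width: 0.0854
gripper_force: 0.0
```

arm_command --rows '[{"fingers": 1,"x": -0.034,"y": -0.005,"z": 0,"ax": 0,"ay": 0,"az": 0},{"fingers": 1,"x": -0.024,"y": -0.005,"z": 0,"ax": 0,"ay": 0,"az": 0},{"fingers": 1,"x": 0,"y": 0,"z": 0.02,"ax": 0,"ay": 0,"az": 0},{"fingers": 1,"x": 0,"y": 0,"z": 0.015,"ax": 0,"ay": 0,"az": 0},{"fingers": 1,"x": 0,"y": 0,"z": 0,"ax": 0,"ay": 0,"az": 0},{"fingers": 1,"x": 0,"y": 0,"z": 0,"ax": 0,"ay": 0,"az": 0}]'

```text
clock: 23.5
tcp_pos: [0.5482, -0.2333, 0.1679]
orientation: [-1.866, -2.525, 0.0]
contact_force: [-0.2, -0.0, 0.5]
grip_width: 0.0855
gripper_force: 0.0
```

```bash
python3 go.py square .091
```

```text
shift now-frame mm [-1.5  1.6 76.9] | in goal frame [-1.4  1.5 76.9] az -0.03 tiltz [-1.6e-03  9.0e-04 -1.0e+00]
tcp [ 0.5482 -0.2333  0.1679] t 23.5 F [-0.2 -0.   0.5] grip 0.0855 0.0
```

arm_command --rows '[{"fingers": 1,"x": -0.0015,"y": 0.0015,"z": 0.02,"ax": 0,"ay": 0,"az": 0},{"fingers": 1,"x": 0,"y": 0,"z": 0.025,"ax": 0,"ay": 0,"az": 0},{"fingers": 1,"x": 0,"y": 0,"z": 0.02,"ax": 0,"ay": 0,"az": 0},{"fingers": 1,"x": 0,"y": 0,"z": 0.0115,"ax": 0,"ay": 0,"az": 0},{"fingers": 0,"x": 0,"y": 0,"z": 0,"ax": 0,"ay": 0,"az": 0},{"fingers": 0,"x": 0,"y": 0,"z": 0,"ax": 0,"ay": 0,"az": 0},{"fingers": -0.4,"x": 0,"y": 0,"z": 0,"ax": 0,"ay": 0,"az": 0},{"fingers": -0.4,"x": 0,"y": 0,"z": 0,"ax": 0,"ay": 0,"az": 0},{"fingers": -1,"x": 0,"y": 0,"z": 0,"ax": 0,"ay": 0,"az": 0},{"fingers": -1,"x": 0,"y": 0,"z": 0,"ax": 0,"ay": 0,"az": 0}]'

```text
clock: 24.33
tcp_pos: [0.5512, -0.2348, 0.0928]
orientation: [1.864, 2.526, 0.001]
contact_force: [-0.4, -0.1, 4.6]
grip_width: 0.0158
gripper_force: 48.4
```

arm_command --rows '[{"fingers": -1,"x": 0,"y": 0,"z": 0,"ax": 0,"ay": 0,"az": 0},{"fingers": -1,"x": 0,"y": 0,"z": 0,"ax": 0,"ay": 0,"az": 0},{"fingers": -1,"x": 0,"y": 0,"z": 0,"ax": 0,"ay": 0,"az": 0}]'

```text
clock: 24.58
tcp_pos: [0.5512, -0.2349, 0.0928]
orientation: [1.864, 2.527, 0.0]
contact_force: [-0.4, 0.4, 5.7]
grip_width: 0.0161
gripper_force: 48.5
```

Held offset is 77.8 mm, so the placing height is 0.0878.

arm_command --rows '[{"fingers": -1,"x": 0,"y": 0,"z": -0.015,"ax": 0,"ay": 0,"az": 0},{"fingers": -1,"x": 0,"y": 0,"z": -0.03,"ax": 0,"ay": 0,"az": 0},{"fingers": -1,"x": 0,"y": 0,"z": -0.035,"ax": 0,"ay": 0,"az": 0},{"fingers": -1,"x": 0,"y": 0,"z": -0.035,"ax": 0,"ay": 0,"az": 0},{"fingers": -1,"x": 0,"y": 0,"z": -0.03,"ax": 0,"ay": 0,"az": 0},{"fingers": -1,"x": 0,"y": 0,"z": 0,"ax": 0,"ay": 0,"az": 5.4},{"fingers": -1,"x": 0,"y": 0,"z": 0,"ax": 0,"ay": 0,"az": 5.4},{"fingers": -1,"x": 0,"y": 0,"z": 0,"ax": 0,"ay": 0,"az": 5.4},{"fingers": -1,"x": 0,"y": 0,"z": 0,"ax": 0,"ay": 0,"az": 5.4},{"fingers": -1,"x": 0,"y": 0,"z": 0,"ax": 0,"ay": 0,"az": 0}]'

```text
clock: 25.42
tcp_pos: [0.5499, -0.2345, 0.2363]
orientation: [-2.309, -2.129, 0.001]
contact_force: [-0.5, -0.5, -2.2]
grip_width: 0.0153
gripper_force: 49.1
```

```bash
python3 go.py A_square .0878
```

```text
shift now-frame mm [489.8 -78.6 148.6] | in goal frame [489.9 -78.6 148.5] az -0.03 tiltz [-1.4e-03  2.0e-04 -1.0e+00]
tcp [ 0.5499 -0.2345  0.2363] t 25.4167 F [-0.5 -0.5 -2.2] grip 0.0153 49.1
```

arm_command --rows '[{"fingers": -1,"x": 0.037,"y": -0.006,"z": 0,"ax": 0,"ay": 0,"az": 0},{"fingers": -1,"x": 0.037,"y": -0.006,"z": 0,"ax": 0,"ay": 0,"az": 0},{"fingers": -1,"x": 0.037,"y": -0.006,"z": 0,"ax": 0,"ay": 0,"az": 0},{"fingers": -1,"x": 0.037,"y": -0.006,"z": 0,"ax": 0,"ay": 0,"az": 0},{"fingers": -1,"x": 0.037,"y": -0.006,"z": 0,"ax": 0,"ay": 0,"az": 0},{"fingers": -1,"x": 0.037,"y": -0.006,"z": 0,"ax": 0,"ay": 0,"az": 0},{"fingers": -1,"x": 0.037,"y": -0.006,"z": 0,"ax": 0,"ay": 0,"az": 0},{"fingers": -1,"x": 0.037,"y": -0.006,"z": 0,"ax": 0,"ay": 0,"az": 0},{"fingers": -1,"x": 0.037,"y": -0.006,"z": 0,"ax": 0,"ay": 0,"az": 0},{"fingers": -1,"x": 0.037,"y": -0.006,"z": 0,"ax": 0,"ay": 0,"az": 0}]'

```text
clock: 26.25
tcp_pos: [0.5186, 0.1403, 0.2365]
orientation: [2.303, 2.137, -0.001]
contact_force: [0.7, 0.0, -2.8]
grip_width: 0.0156
gripper_force: 49.1
```

arm_command --rows '[{"fingers": -1,"x": 0.037,"y": -0.0047,"z": 0,"ax": 0,"ay": 0,"az": 0},{"fingers": -1,"x": 0.035,"y": -0.0047,"z": 0,"ax": 0,"ay": 0,"az": 0},{"fingers": -1,"x": 0.03,"y": -0.0047,"z": 0,"ax": 0,"ay": 0,"az": 0},{"fingers": -1,"x": 0.018,"y": -0.0047,"z": 0,"ax": 0,"ay": 0,"az": 0},{"fingers": -1,"x": 0,"y": 0,"z": 0,"ax": 0,"ay": 0,"az": 0},{"fingers": -1,"x": 0,"y": 0,"z": 0,"ax": 0,"ay": 0,"az": 0}]'

```text
clock: 26.75
tcp_pos: [0.509, 0.2611, 0.2363]
orientation: [-2.3, -2.139, 0.001]
contact_force: [1.0, -0.5, -2.4]
grip_width: 0.0158
gripper_force: 49.1
```

arm_command --rows '[{"fingers": -1,"x": 0,"y": 0,"z": 0.015,"ax": 0,"ay": 0,"az": 0},{"fingers": -1,"x": 0,"y": 0,"z": 0.03,"ax": 0,"ay": 0,"az": 0},{"fingers": -1,"x": 0,"y": 0,"z": 0.03,"ax": 0,"ay": 0,"az": 0},{"fingers": -1,"x": 0,"y": 0,"z": 0.02,"ax": 0,"ay": 0,"az": 0},{"fingers": -1,"x": 0,"y": 0,"z": 0.01,"ax": 0,"ay": 0,"az": 0},{"fingers": -1,"x": 0,"y": 0,"z": 0,"ax": 0,"ay": 0,"az": 0},{"fingers": -1,"x": 0,"y": 0,"z": 0,"ax": 0,"ay": 0,"az": 0}]'

```text
clock: 27.33
tcp_pos: [0.5104, 0.2592, 0.1321]
orientation: [2.306, 2.133, -0.0]
contact_force: [0.2, -0.7, -2.8]
grip_width: 0.0158
gripper_force: 49.1
```

```bash
python3 go.py A_square .0878
```

```text
shift now-frame mm [ 0.9  0.3 44.3] | in goal frame [ 0.9  0.3 44.3] az 0.13 tiltz [-1.e-04 -3.e-04 -1.e+00]
tcp [0.5104 0.2592 0.1321] t 27.3333 F [ 0.2 -0.7 -2.8] grip 0.0158 49.1
```

arm_command --rows '[{"fingers": -1,"x": 0.0005,"y": 0,"z": 0.014,"ax": 0,"ay": 0,"az": 0},{"fingers": -1,"x": 0,"y": 0,"z": 0.014,"ax": 0,"ay": 0,"az": 0},{"fingers": -1,"x": 0,"y": 0,"z": 0.01,"ax": 0,"ay": 0,"az": 0},{"fingers": -1,"x": 0,"y": 0,"z": 0.003,"ax": 0,"ay": 0,"az": 0},{"fingers": -1,"x": 0,"y": 0,"z": 0.001,"ax": 0,"ay": 0,"az": 0},{"fingers": -1,"x": 0,"y": 0,"z": 0,"ax": 0,"ay": 0,"az": 0},{"fingers": -1,"x": 0,"y": 0,"z": 0.001,"ax": 0,"ay": 0,"az": 0},{"fingers": -1,"x": 0,"y": 0,"z": 0.0005,"ax": 0,"ay": 0,"az": 0},{"fingers": -1,"x": 0,"y": 0,"z": 0,"ax": 0,"ay": 0,"az": 0},{"fingers": -1,"x": 0,"y": 0,"z": 0,"ax": 0,"ay": 0,"az": 0}]'

```text
clock: 28.17
tcp_pos: [0.5101, 0.2605, 0.0886]
orientation: [2.306, 2.133, 0.001]
contact_force: [0.1, -0.5, -2.6]
grip_width: 0.0157
gripper_force: 49.2
```

arm_command --rows '[{"fingers": -1,"x": 0,"y": 0,"z": 0.0005,"ax": 0,"ay": 0,"az": 0},{"fingers": -1,"x": 0,"y": 0,"z": 0.0005,"ax": 0,"ay": 0,"az": 0},{"fingers": -1,"x": 0,"y": 0,"z": 0,"ax": 0,"ay": 0,"az": 0},{"fingers": -1,"x": 0,"y": 0,"z": 0,"ax": 0,"ay": 0,"az": 0}]'

```text
clock: 28.5
tcp_pos: [0.5103, 0.2607, 0.0878]
orientation: [2.306, 2.133, 0.001]
contact_force: [-0.5, -1.0, 3.2]
grip_width: 0.0156
gripper_force: 49.7
```

Contact is light. I'll release, rise and look.

arm_command --rows '[{"fingers": -0.4,"x": 0,"y": 0,"z": 0,"ax": 0,"ay": 0,"az": 0},{"fingers": -0.4,"x": 0,"y": 0,"z": 0,"ax": 0,"ay": 0,"az": 0},{"fingers": 0.3,"x": 0,"y": 0,"z": 0,"ax": 0,"ay": 0,"az": 0},{"fingers": 0.3,"x": 0,"y": 0,"z": 0,"ax": 0,"ay": 0,"az": 0},{"fingers": 0.3,"x": 0,"y": 0,"z": -0.01,"ax": 0,"ay": 0,"az": 0},{"fingers": 0.3,"x": 0,"y": 0,"z": -0.02,"ax": 0,"ay": 0,"az": 0},{"fingers": 0.3,"x": 0,"y": 0,"z": -0.03,"ax": 0,"ay": 0,"az": 0},{"fingers": 0.6,"x": 0,"y": 0,"z": -0.03,"ax": 0,"ay": 0,"az": 0},{"fingers": 1,"x": 0,"y": 0,"z": -0.03,"ax": 0,"ay": 0,"az": 0},{"fingers": 1,"x": 0,"y": 0,"z": -0.03,"ax": 0,"ay": 0,"az": 0}]'

```text
clock: 29.33
tcp_pos: [0.5096, 0.2606, 0.2395]
orientation: [-2.305, -2.134, -0.001]
contact_force: [0.8, 0.3, 0.2]
grip_width: 0.0853
gripper_force: 0.0
```

arm_command --rows '[{"fingers": 1,"x": -0.03,"y": 0,"z": -0.02,"ax": 0,"ay": 0,"az": 0},{"fingers": 1,"x": -0.04,"y": 0,"z": 0,"ax": 0,"ay": 0,"az": 0},{"fingers": 1,"x": -0.04,"y": 0,"z": 0,"ax": 0,"ay": 0,"az": 0},{"fingers": 1,"x": -0.04,"y": 0,"z": 0,"ax": 0,"ay": 0,"az": 0},{"fingers": 1,"x": -0.04,"y": 0,"z": 0,"ax": 0,"ay": 0,"az": 0},{"fingers": 1,"x": -0.04,"y": 0,"z": 0,"ax": 0,"ay": 0,"az": 0},{"fingers": 1,"x": -0.04,"y": 0,"z": 0,"ax": 0,"ay": 0,"az": 0},{"fingers": 1,"x": -0.03,"y": 0,"z": 0,"ax": 0,"ay": 0,"az": 0},{"fingers": 1,"x": 0,"y": 0,"z": 0,"ax": 0,"ay": 0,"az": 0},{"fingers": 1,"x": 0,"y": 0,"z": 0,"ax": 0,"ay": 0,"az": 0}]'

```text
clock: 30.17
tcp_pos: [0.4865, -0.0405, 0.2579]
orientation: [2.31, 2.128, -0.0]
contact_force: [0.6, 0.9, 0.4]
grip_width: 0.0853
gripper_force: 0.0
```

```bash
python3 - <<'E'
from bench import r
import cv2,numpy as np
a=[cv2.resize(r.grab_frame(n)["frame"][y:y+150,x:x+200,::-1],None,fx=2,fy=2) for n,x,y in(("top",140,180),("side",150,90))]
cv2.imwrite("pics/end.png",np.hstack(a))
E
```

```text
(no output)
```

View pics/end.png

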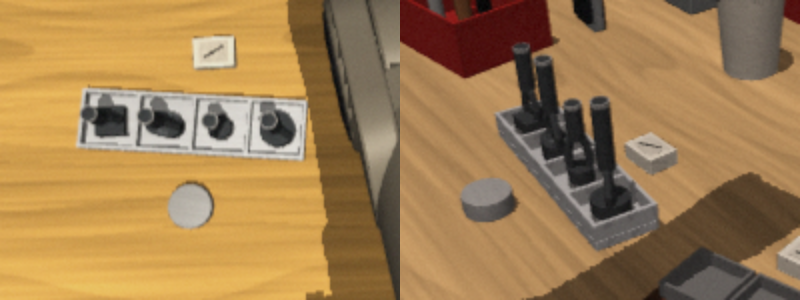

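All four stand upright in their own pockets. Left to right in the top crop they are square (105,120), oval (160,122), small (215,122) and round (275,125), which is the reverse order asked for.

```bash
python3 -c "
from bench import r
print(r.hand_in())"
```

```text
the job is handed in; nothing more can be done
None
```

The four punches now stand upright in the aluminium rack in reversed order (left to right: square, oval, small, round), and the job was handed in at about 30 s on the robot's clock.

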